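# Chestnuts into a fresh loaf tin

### The job

Lift just the top tin off the pile of nested loaf tins and set it down upright in the middle of the wooden board, then pour all six chestnuts from the steel cup into it and stand the empty cup upright on the bare worktop. Set tin and cup down rather than dropping them, and leave the other tins, the jar, the bottle and the scraper where they are.

Things in the scene. Friction and masses are not known exactly. Their poses are not given: they have to be found in the camera images.
- tin_top: top one of three alike dark loaf tins nested in a pile; loose, empty, 0.16 kg, open on top, 150 long (its x) x 70 wide (its y) x 52 mm high. The top 16 mm of its wall is upright, 70 mm wide outside; below, the walls taper to a foot of 124 x 44 mm. Its upper 30 mm stand clear above the rim of the tin below; not wedged. Origin: centre of its underside, z up
- tin_mid: middle tin of the pile, like tin_top, loose, its rim as wide as tin_top's. All tins: walls 2.5 mm, floor 3 mm; inside, 54 mm from the middle towards either end, a stacking stop 8 x 20 mm reaching 30 mm above the underside, on which the next tin rests. Origin: centre of its underside
- tin_low: lowest tin of the pile, like tin_top, loose, standing on the worktop. Origin: centre of its underside
- board: wooden board fixed on the worktop, 240 (its x) x 160 (its y) x 12 mm thick; origin at the centre of its underside, level with the worktop
- cup: steel pouring cup with the six chestnuts, loose, 0.19 kg, on the worktop, its lip roughly towards the robot. Flat parallel sides 50 mm apart outside (y = -25 and +25), 58 mm high, walls 3 mm; foot from x = -15 to +34 mm; upright back wall at x = +34 with a strap handle (out to x = +64, bar 8 mm thick, 16 to 50 mm up). Origin on its underside midway between the sides, z up
- cup_lip (a point): middle of the cup's pouring lip, (-64, 0, +58) mm in the cup's frame. The front wall slopes outward at 40 deg from vertical, from the foot (x = -15) up to this lip, full width: the cup pours towards its -x, and chestnuts begin to roll out when it is tilted past about 45 deg; at 85 deg all are out
- nut1: one of six alike whole chestnuts, roundish, 21 mm across and 23 mm tall, about 11 g, in the cup; origin at its middle
- nut2: one of six alike whole chestnuts, roundish, 21 mm across and 23 mm tall, about 11 g, in the cup; origin at its middle
- nut3: one of six alike whole chestnuts, roundish, 21 mm across and 23 mm tall, about 11 g, in the cup; origin at its middle
- nut4: one of six alike whole chestnuts, roundish, 21 mm across and 23 mm tall, about 11 g, in the cup; origin at its middle
- nut5: one of six alike whole chestnuts, roundish, 21 mm across and 23 mm tall, about 11 g, in the cup; origin at its middle
- nut6: one of six alike whole chestnuts, roundish, 21 mm across and 23 mm tall, about 11 g, in the cup; origin at its middle
- jar: bystander: glass jar with a steel cap, 72 mm across, 100 mm high; origin at the centre of its underside
- bottle: bystander: white plastic bottle, 60 mm across, 170 mm high; origin at the centre of its underside
- scraper: bystander: dough scraper lying flat, steel blade about 100 x 110 mm, wooden grip 30 x 115 x 22 mm along its +x edge; origin on the worktop under the blade's middle
Mind the look-alikes: they are no part of the job. What is shaped like the tin_top but blue is not meant. Leave any orange look-alike of the cup alone.

How it is judged:
By the outcome, as a careful person would: the job done as asked, in the order asked, and still so for the second after the job is handed in, with the robot touching nothing.
It also fails if it takes over 72 s, if anything falls off the work surface, if the arm or the gripper's body presses on something with over 40 N, if the wrist force passes 120 N, or if a joint passes its speed limit or range.

### The arm

A 6-joint arm with a two-finger parallel gripper is mounted at the origin on the work surface. World frame = base frame: x ahead of the robot, y to its left, z up, the work surface at z = 0. Lengths are in mm, angles in rad, forces in N, time in s.
With the tool pointing down it reaches from about 350 to 775 mm from the base axis. Payload 7.3 kg.
Tool frame: the origin (TCP) lies at the very end of the fingers, on their centre line; the grasp point (between the pads) lies 19 mm behind it (bot.grip_point_offset is the distance from the TCP to the grasp point, in mm); z points along the fingers, y is the line along which they close (so a half turn about z gives the same grasp; the last joint's range is limited). The gripper opens to 92 mm and grips with 3 to 60 N. Pads are 19 mm wide; open, the fingers measure 130 mm over their backs; the gripper's body (75 mm by 190 mm) begins 47 mm behind the grasp point.
Start: joints at [-1.466, 0.342, 1.524, -0, 1.275, -0.146], TCP at [130.316, -508.589, 226.741] pointing down, gripper open.
Joint ranges: [-2.53, 2.53], [-0.77, 2.02], [0.04, 2.7], [-1, 4.14], [0.28, 2.66], [-3.11, 3.11]. Speed limits (rad/s): [2.57, 2.57, 3.14, 3.14, 3.14, 3.14].

### API

Orientations are given as [roll, pitch, yaw] about the fixed x, y, z axes, in that order (R = Rz(yaw) Ry(pitch) Rx(roll)).
In Python, from plant import bot gives the robot as it stands. The module is installed in compiled form; this text tells all that it offers.
- The arm moves only by the shell command python3 -m jog 'ROWS' [OPENING]. ROWS is JSON, a list of rows, each a list of 6 numbers: the shift along the tool's x, y, z in mm, then the turn, a rotation vector about the tool's x, y, z in rad. In form: [[dx, dy, dz, rx, ry, rz], ...]. A call has 1 to 12 rows; each row shifts and turns the commanded pose from where the row before left it, along the tool's axes as they then stand; what a row does not reach is not made up. A row lasts 1/10 s, in which the tool goes at most 50 mm and 8.59 degrees, less where a joint would pass 70% of its speed; a pose out of reach is approached as far as the arm can. A call with a gripper value outside its range is refused whole. OPENING is the opening in per cent of the stroke, from 0 (shut) to 100 (fully open), set as the call begins (- or left out, the last holds). The fingers move at their own pace and stop on an object; the grip force is fixed at half the most. Time passes only in rows, so rows that do not move let the fingers close. It gives the time, the measured TCP pose, the force, the opening and the grip force at its end, in the units of the state.
- bot.get_obs(): the state, without advancing time (a new reading comes with each control period).
- bot.capture(name): name is "scene" or "top" or "wrist"; returns the picture (384x512x3 uint8, red, green, blue); there is no depth.
- bot.camera_model(name): a dict with "fx", "fy", "cx", "cy" (pixels), "dist_coeffs" ([k1, k2, p1, p2, k3] as OpenCV has them; the pictures are not rectified), "position" and "orientation" of the camera in the world; the wrist camera has in their place "T_tool_cam" (4x4, takes a point from camera to tool coordinates, whose origin is the TCP and whose axes are the flange's). Camera axes: x right, y down, z forward; pixel columns grow to the right and rows downward; lengths in mm; the calibration is good to about 2 mm. A picture is of the moment at which its call begins: read the wrist's pose just before it. camera_model takes no time and is no camera call.
- bot.close_job(): hands the job in; it is judged then, once.
Trained networks look in the newest picture that a camera, given by its name, has taken for a name from the list of things; names that differ only in an ending like _2 or _b are one class to them, and where a whole thing is asked for, a point or a joint stands for the part that bears it (a point fixed in the world has none). Each returns a list of dicts, best first, with "p" (0 to 1); they miss things now and then, are a little off and sometimes report something else, mostly with a low value. They report only what shows in the picture. A call takes as long as a camera call. They do not tell look-alikes from the thing itself.
- bot.outline_of(target, camera): "mask" (384x512 bool, what is visible of it) and "pixel" ([column, row] in pixels, amid what is visible of it).
The state is a dict: "time": time; "joint_positions": joint angles; "dq": joint speeds; "tau": joint torques, N m; "tool_pos": TCP position; "tcp_rot": TCP orientation; "contact_force": force on the tool from outside, world axes, zero at the start; "moment": the same for the moment, N m; "grip_width": finger opening in mm; "finger_force": force on a finger pad.
Only numpy, scipy, OpenCV 4.12 (cv2) and the standard library are available. Lean on these libraries where they do the work, as an engineer would, in place of code of your own. Each camera call takes 0.05 s, during which the arm holds its last target. There are 200 camera calls.

## Working session

There is one attempt and no reset: what is moved stays moved. The work goes in short steps, Python scripts to look and compute and a shell command to move; the robot and the scene stay as the last step left them, time stands still between calls to the robot, and variables do not carry over. Pictures are saved under pics/ and viewed, at most 13 in all, crops included, and the job is handed in when it is done.

```bash
mkdir -p pics; python3 - <<'E'
from plant import bot
import cv2,numpy as np
o=bot.get_obs();print(o)
ims=[]
for n in("scene","top"):
    im=bot.capture(n);cv2.imwrite(f"pics/{n}0.png",im[:,:,::-1]);print(n,bot.camera_model(n))
    for t in["tin_top","cup","cup_lip","board"]:
        for d in bot.outline_of(t,n):
            ys,xs=np.where(d["mask"]);print(n,t,round(d["p"],2),np.round(d["pixel"]),len(xs),(xs.min(),xs.max(),ys.min(),ys.max()) if len(xs) else 0)
print(bot.camera_model("wrist"))
E
```

```text
{'time': 0.0, 'joint_positions': array([-1.46598984e+00,  3.42714880e-01,  1.52503295e+00, -1.52569528e-05,
        1.27539649e+00, -1.45992455e-01]), 'dq': array([-0.00052708,  0.00045073, -0.00289458, -0.00101591, -0.0011895 ,
        0.00033708]), 'tau': array([ 8.57276555e-04, -4.31233120e+01, -2.44215077e+01,  7.19149341e-02,
        5.59598836e-02, -1.29457976e-04]), 'tool_pos': array([ 130.27041017, -508.15252839,  226.04347516]), 'tcp_rot': array([-3.14005537e+00, -2.11294061e-04,  2.50803237e-01]), 'contact_force': array([1.10401258, 0.03411107, 0.07435316]), 'moment': array([-0.02402202, -0.02454794,  0.03331488]), 'finger_force': 0.0, 'grip_width': 91.42076070896962}
scene {'fx': 457.88874731022514, 'fy': 457.88874731022514, 'cx': 251.78831786596038, 'cy': 190.46031532829585, 'dist_coeffs': array([-0.02301111,  0.        ,  0.        ,  0.        ,  0.        ]), 'position': array([1353.34974416, -147.31078354,  877.25152719]), 'orientation': array([-2.372537  ,  0.01584374,  1.28612015])}
scene tin_top 0.96 [367. 130.] 1088 (np.int64(344), np.int64(388), np.int64(107), np
[... 1498 characters left out ...]
p.int64(396), np.int64(422), np.int64(181), np.int64(227))
top board 0.57 [292. 237.] 5258 (np.int64(259), np.int64(326), np.int64(186), np.int64(280))
{'fx': 297.23235618836145, 'fy': 297.23235618836145, 'cx': 258.64225363601213, 'cy': 185.9916741743602, 'dist_coeffs': array([-0.03671287,  0.        ,  0.        ,  0.        ,  0.        ]), 'T_tool_cam': array([[ 3.21118751e-04, -9.59044544e-01, -2.83255112e-01,
         7.77506192e+01],
       [ 9.99999691e-01,  1.04873061e-04,  7.78593944e-04,
         1.35300487e+00],
       [-7.17000443e-04, -2.83255275e-01,  9.59044282e-01,
        -1.56953392e+02],
       [ 0.00000000e+00,  0.00000000e+00,  0.00000000e+00,
         1.00000000e+00]])}
```

```bash
python3 - <<'E'
import cv2,numpy as np
a=cv2.imread("pics/top0.png");cv2.imwrite("pics/top0b.png",cv2.resize(a,(800,600),interpolation=cv2.INTER_CUBIC))
a=cv2.imread("pics/scene0.png");cv2.imwrite("pics/scene0b.png",cv2.resize(a,(800,600),interpolation=cv2.INTER_CUBIC))
E
```

```text
(no output)
```

View pics/top0b.png

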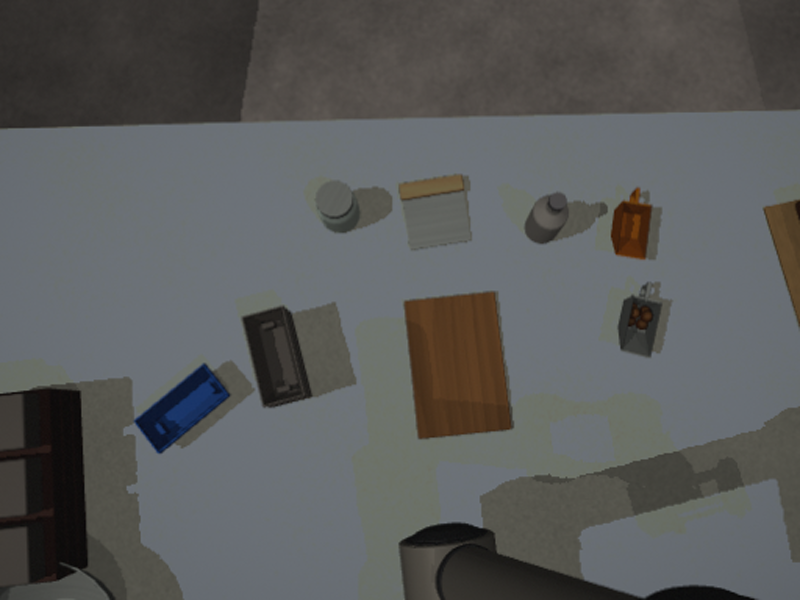

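View pics/scene0b.png

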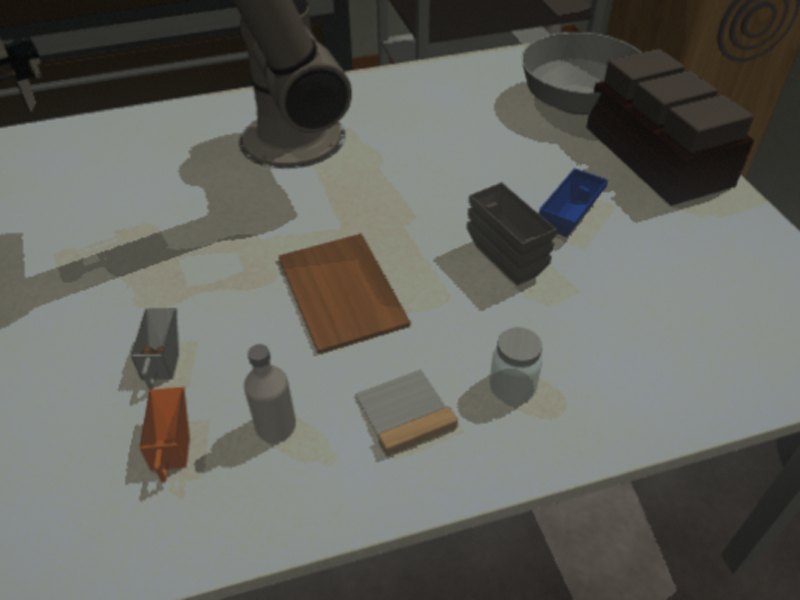

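Look-alikes (512-wide pixels in top view): the dark pile at (173,226) versus the blue tin at (117,259), so the dark pile is meant. The steel cup with nuts is at (411,214) and the orange cup at (401,144), so the steel one is meant. I'll confirm this in one crop while fitting poses.

```bash
cat > h.py <<'E'
import numpy as np,cv2
from scipy.spatial.transform import Rotation as R
from scipy.optimize import minimize
from plant import bot
def box(x0,x1,y0,y1,z): return [[x,y,z] for x in(x0,x1) for y in(y0,y1)]
TIN=np.array(box(-75,75,-35,35,52)+box(-75,75,-35,35,36)+box(-62,62,-22,22,0),float)
CUP=np.array([[-64,-25,58],[-64,25,58],[34,-25,58],[34,25,58],[-15,-25,0],[-15,25,0],[34,-25,0],[34,25,0]],float)
HAND=np.array([[34,-4,16],[34,4,16],[64,-4,16],[64,4,16],[34,-4,50],[34,4,50],[64,-4,50],[64,4,50]],float)
BOARD=np.array(box(-120,120,-80,80,0)+box(-120,120,-80,80,12),float)
def cam(name,obs=None):
    m=bot.camera_model(name)
    K=np.array([[m["fx"],0,m["cx"]],[0,m["fy"],m["cy"]],[0,0,1]]);d=np.array(m["dist_coeffs"])
    if "T_tool_cam" in m:
        T=np.eye(4);T[:3,:3]=R.from_euler("xyz",obs["tcp_rot"]).as_matrix();T[:3,3]=obs["tool_pos"];T=T@m["T_tool_cam"]
        return K,d,T[:3,:3],T[:3,3]
    return K,d,R.from_euler("xyz",m["orientation"]).as_matrix(),np.array(m["position"])
def proj(P,c):
    K,d,Rm,t=c;return cv2.projectPoints(((P-t)@Rm),np.zeros(3),np.zeros(3),K,d)[0][:,0]
def ray(px,z,c):
    K,d,Rm,t=c;u=cv2.undistortPoints(np.array([[px]],float),K,d)[0,0];v=Rm@[u[0],u[1],1];return t+v*(z-t[2])/v[2]
def place(P,x,y,a,z): c,s=np.cos(a),np.sin(a);return P@np.array([[c,s,0],[-s,c,0],[0,0,1]])+[x,y,z]
def sil(parts,p,z,c,S=4):
    m=np.zeros((384*S,512*S),np.uint8)
    for P in parts:
        q=proj(place(P,*p,z),c)
        cv2.fillConvexPoly(m,cv2.convexHull(np.round((q+.5)*S-.5).astype(np.int32)),1)
    return m
def fit(parts,z,views,p0):
    V=[(cv2.resize(m.astype(np.uint8),None,fx=4,fy=4,interpolation=0),c) for m,c in views]
    def cost(p):
        r=0
        for m,c in V:
            s=sil(parts,p,z,c);r+=1-(s&m).sum()/max(1,(s|m).sum())
        return r
    best=None
    for da in(-.15,0,.15):
        q=np.array(p0)+[0,0,da]
        r=minimize(cost,q,method="Nelder-Mead",options=dict(initial_simplex=[q,q+[15,0,0],q+[0,15,0],q+[0,0,.15]],xatol=.05,fatol=1e-4))
        if best is None or r.fun<best.fun:best=r
    return best.x,best.fun
E
python3 - <<'E'
from h import *
import itertools
C={n:cam(n) for n in("top","scene")}
M={}
for n in C: bot.capture(n)
def mask(t,n,px):
    L=bot.outline_of(t,n);d=min(L,key=lambda d:np.hypot(*(np.array(d["pixel"])-px)));print(t,n,d["pixel"]);return d["mask"]
for nm,parts,z,pt,ps,zz in(("tin_top",[TIN],60,(173,226),(326,140),90),("cup",[CUP,HAND],0,(411,214),(99,221),30),("board",[BOARD],0,(292,237),(219,189),6)):
    vt,vs=mask(nm,"top",pt),mask(nm,"scene",ps)
    c=ray(pt,zz,C["top"]);a0={"tin_top":.2,"cup":0.,"board":0.05}[nm]
    for a in((a0,a0+.4,a0-.4) if nm!="board" else (a0,)):
        for vv in([(vt,C["top"]),(vs,C["scene"])],[(vt,C["top"])],[(vs,C["scene"])]):
            print(nm,[np.round(k,3) for k in fit(parts,z,vv,[c[0],c[1],a])])
for nm,px,z in(("jar",(215,132),50),("bottle",(350,140),80),("orange",(404,147),30),("blue",(117,259),30)): print(nm,ray(px,z,C["top"]))
a=cv2.imread("pics/top0.png");b=np.hstack([a[180:300,80:210],a[110:230,365:495]]);cv2.imwrite("pics/crop.png",cv2.resize(b,None,fx=3,fy=3,interpolation=2))
E
```

```text
tin_top top [176.6, 228.7]
tin_top scene [328.6, 140.9]
tin_top [array([5.02804e+02, 2.94014e+02, 2.56000e-01]), np.float64(0.131)]
tin_top [array([5.03711e+02, 2.93815e+02, 2.52000e-01]), np.float64(0.034)]
tin_top [array([4.98438e+02, 2.96388e+02, 2.54000e-01]), np.float64(0.067)]
tin_top [array([5.03199e+02, 2.93785e+02, 2.50000e-01]), np.float64(0.136)]
tin_top [array([5.03820e+02, 2.93658e+02, 2.58000e-01]), np.float64(0.033)]
tin_top [array([4.98193e+02, 2.96351e+02, 2.61000e-01]), np.float64(0.068)]
tin_top [array([5.02251e+02, 2.94043e+02, 2.48000e-01]), np.float64(0.133)]
tin_top [array([5.03701e+02, 2.93536e+02, 2.56000e-01]), np.float64(0.033)]
tin_top [array([4.99272e+02, 2.95627e+02, 2.55000e-01]), np.float64(0.067)]
cup top [411.1, 208.8]
cup scene [99.0, 219.4]
cup [array([ 5.61733e+02, -3.14655e+02, -2.71000e-01]), np.float64(0.389)]
cup [array([ 5.62882e+02, -3.16658e+02, -2.69000e-01]), np.float64(0.234)]
cup [array([ 5.61222e+02, -3.12798e+02, -2.65000e-01]), np.float64(0.097)]
cup [array([ 5.62148e+02, -3.15048e+02, -2.78000e-01]), np.float64(0.389)]
cup [array([ 5.62837e+02, -3.16787e+02, -2.74000e-01]), np.float64(0.234)]
cup [array([ 5.61012e+02, -3.12815e+02, -2.74000e-01]), np.float64(0.097)]
cup [array([ 5.62283e+02, -3.14958e+02, -2.82000e-01]), np.float64(0.388)]
cup [array([ 5.62900e+02, -3.16589e+02, -2.61000e-01]), np.float64(0.234)]
cup [array([ 5.61021e+02, -3.12793e+02, -2.73000e-01]), np.float64(0.097)]
board top [292.2, 237.0]
board scene [217.0, 188.5]
board [array([ 4.92754e+02, -5.18500e+00,  8.70000e-02]), np.float64(0.047)]
board [array([ 4.93356e+02, -5.48100e+00,  8.60000e-02]), np.float64(0.018)]
board [array([ 4.91307e+02, -4.94100e+00,  8.80000e-02]), np.float64(0.027)]
jar [766.21461124 198.21364278  50.        ]
bottle [ 728.48106261 -160.30013206   80.        ]
orange [ 719.79095526 -314.80198511   30.        ]
blue [427.96911976 461.65809018  30.        ]
```

View pics/crop.png

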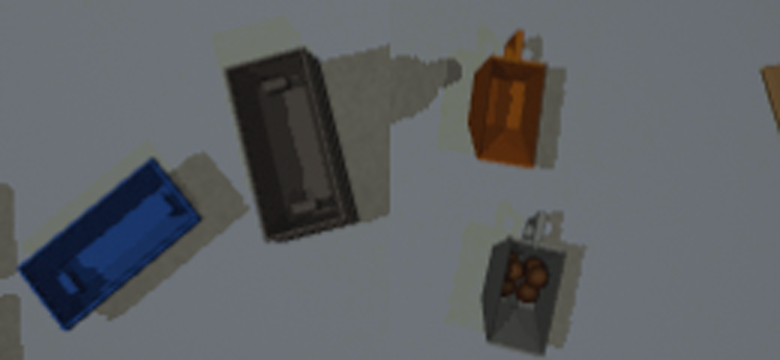

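The crop confirms it: the dark pile is at left centre with the blue tin at lower left, and the steel cup with nuts is at lower right with the empty orange one above it. Now I'm moving over the pile.

```bash
cat > lg.py <<'E'
from plant import bot
import json
o=bot.get_obs();open("log.txt","a").write(json.dumps([list(o["joint_positions"]),list(o["tool_pos"]),list(o["tcp_rot"])])+"\n")
E
python3 lg.py
python3 -m jog '[[39.8,-27.2,0,0,0,0],[39.8,-27.2,0,0,0,0],[39.8,-27.2,0,0,0,0],[39.8,-27.2,0,0,0,0],[39.8,-27.2,0,0,0,0],[39.8,-27.2,0,0,0,0]]'; python3 lg.py
python3 -m jog '[[39.8,-27.2,0,0,0,0],[39.8,-27.2,0,0,0,0],[39.8,-27.2,0,0,0,0],[39.8,-27.2,0,0,0,0],[39.8,-27.2,0,0,0,0]]'; python3 lg.py
python3 -m jog '[[13.5,-42.9,3,0,0,0],[13.5,-42.9,3,0,0,0],[13.5,-42.9,3,0,0,0],[13.5,-42.9,3,0,0,0],[13.5,-42.9,3,0,0,0],[13.5,-42.9,3,0,0,0],[13.5,-42.9,3,0,0,0],[13.5,-42.9,3,0,0,0],[13.5,-42.9,3,0,0,0],[0,0,0,0,0,0]]'; python3 lg.py
python3 - <<'E'
from h import *
o=bot.get_obs();c=cam("wrist",o);im=bot.capture("wrist");cv2.imwrite("pics/w1.png",im[:,:,::-1])
for d in bot.outline_of("tin_top","wrist"):
    ys,xs=np.where(d["mask"]);print(d["p"],d["pixel"],len(xs),xs.min(),xs.max(),ys.min(),ys.max())
    if len(xs)>5000:
        for P,z in(([TIN],60),([TIN[:4]],60)):print(fit(P,z,[(d["mask"],c)],[502,294,.255]))
print(o["tool_pos"],o["tcp_rot"],o["time"],o["joint_positions"])
q=proj(place(TIN[:4],502,294.5,.255,60),c);im=im[:,:,::-1].copy()
for p in q: cv2.circle(im,tuple(int(v) for v in p),2,(0,0,255),-1)
cv2.imwrite("pics/w1b.png",im)
E
```

```text
time: 1.5
tool_pos: [322.1, -289.7, 227.0]
tcp_rot: [3.141, -0.0, 0.25]
contact_force: [0.8, -1.7, 0.0]
grip_width: 92.0
finger_force: 0.0
time: 2.0
tool_pos: [481.3, -108.3, 226.9]
tcp_rot: [3.141, -0.0, 0.251]
contact_force: [0.7, -0.4, 1.0]
grip_width: 91.9
finger_force: 0.0
time: 3.0
tool_pos: [501.2, 299.0, 198.8]
tcp_rot: [-3.14, 0.0, 0.256]
contact_force: [0.1, 0.1, -0.0]
grip_width: 91.9
finger_force: 0.0
0.87 [266.1, 176.5] 12914 223 311 99 256
(array([5.05750846e+02, 2.92120780e+02, 2.54557293e-01]), np.float64(0.07053497607720349))
(array([5.0584519e+02, 2.9213972e+02, 2.5593597e-01]), np.float64(0.07008315256688358))
0.61 [111.3, 199.5] 7471 30 177 146 231
(array([5.02e+02, 2.94e+02, 1.05e-01]), np.float64(1.0))
(array([5.02e+02, 2.94e+02, 1.05e-01]), np.float64(1.0))
[501.22978333 298.95495147 198.79483494] [-3.14006923e+00  1.28820474e-04  2.55859768e-01] 3.0 [4.05675911e-01 4.71209468e-01 1.40089472e+00 1.59760445e-03
 1.26938882e+00 1.72013837e+00]
```

View pics/w1b.png

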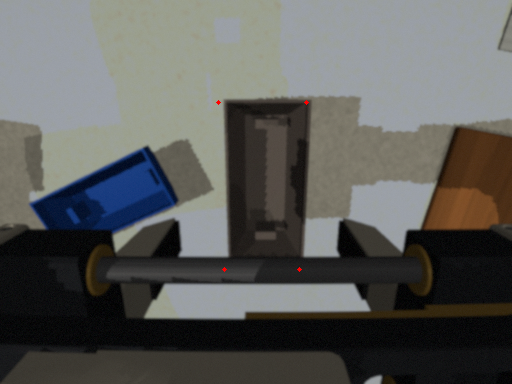

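The wrist view shows the pile with its rim corners near (225,100) and (311,100), and the blue tin off to the left. The rim's mid-line is about 8.5 mm along +tool y from the gripper centre, so I'm correcting that and descending.

```bash
python3 -m jog '[[0.5,8.5,10,0,0,0],[0,0,35,0,0,0],[0,0,35,0,0,0],[0,0,20,0,0,0],[0,0,11,0,0,0],[0,0,0,0,0,0]]'; python3 lg.py
python3 - <<'E'
from h import *
o=bot.get_obs();print(o["tool_pos"]);im=bot.capture("wrist");cv2.imwrite("pics/w2.png",im[:,:,::-1])
E
```

```text
time: 3.7
tool_pos: [504.2, 284.2, 87.3]
tcp_rot: [3.141, 0.003, 0.249]
contact_force: [-0.5, 0.6, -0.1]
grip_width: 91.9
finger_force: 0.0
[504.21594875 284.16173403  87.31333165]
```

View pics/w2.png

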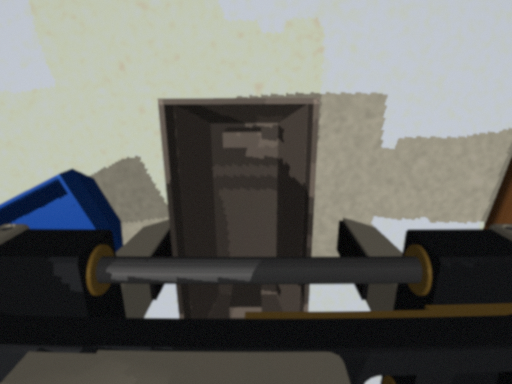

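The picture shows the rim's far edge from (160,100) to (320,100), centred at 240 rather than 258, so the tin is about 7 mm along −tool y. The earlier pose reading was taken before the arm settled. Let it settle, then correct.

```bash
python3 -m jog '[[0,-6.8,0,0,0,0],[0,0,0,0,0,0],[0,0,0,0,0,0],[0,0,0,0,0,0]]'; python3 lg.py
python3 - <<'E'
from h import *
o=bot.get_obs();print(o["tool_pos"],o["tcp_rot"]);im=bot.capture("wrist");cv2.imwrite("pics/w3.png",im[:,:,::-1])
for r in(103,120,140): # brightness profile per row
    g=im[r].astype(int).sum(1);d=np.diff(g);i=np.argsort(d)[:3];j=np.argsort(-d)[:3];print(r,i,d[i],j,d[j])
d=bot.outline_of("tin_top","wrist")[0]
for r in(103,120,140,200): xs=np.where(d["mask"][r])[0];print(r,xs.min(),xs.max())
E
```

```text
time: 4.15
tool_pos: [503.1, 292.8, 89.3]
tcp_rot: [-3.142, -0.001, 0.251]
contact_force: [-0.2, -0.3, 0.3]
grip_width: 91.9
finger_force: 0.0
[503.13022937 292.81293641  89.28238265] [-3.14158420e+00 -1.10540061e-03  2.51264465e-01]
103 [179 178 180] [-100  -86  -62] [394 393 395] [59 43 40]
120 [180 179 185] [-112  -84  -62] [336 335 394] [63 51 50]
140 [181 182 187] [-99 -89 -63] [334 335 389] [69 68 62]
103 181 338
120 181 336
140 183 335
200 186 331
```

```bash
python3 -m jog '[[0,1,1.5,0,0,0],[0,0,0,0,0,0],[0,0,0,0,0,0],[0,0,0,0,0,0],[0,0,0,0,0,0],[0,0,0,0,0,0],[0,0,0,0,0,0]]' 0; python3 lg.py
python3 -m jog '[[0,0,-3,0,0,0],[0,0,-6,0,0,0],[0,0,-10,0,0,0],[0,0,-15,0,0,0],[0,0,-20,0,0,0],[0,0,-20,0,0,0],[0,0,0,0,0,0],[0,0,0,0,0,0]]';python3 lg.py
python3 - <<'E'
from h import *
for n in("scene","top"):
    im=bot.capture(n);cv2.imwrite(f"pics/{n}1.png",im[:,:,::-1])
a=cv2.imread("pics/scene1.png")[70:220,230:430];cv2.imwrite("pics/s1c.png",cv2.resize(a,None,fx=3,fy=3,interpolation=2))
print(bot.get_obs())
E
```

```text
time: 4.95
tool_pos: [503.2, 291.6, 87.1]
tcp_rot: [3.142, 0.0, 0.251]
contact_force: [-0.0, -0.3, -1.0]
grip_width: 69.6
finger_force: 30.0
time: 5.75
tool_pos: [503.2, 291.6, 161.5]
tcp_rot: [3.142, -0.001, 0.251]
contact_force: [0.1, -0.5, -2.4]
grip_width: 69.7
finger_force: 30.0
{'time': 5.85, 'joint_positions': array([ 3.93417865e-01,  5.02140073e-01,  1.46184360e+00, -1.16994298e-04,
        1.17958021e+00,  1.71348237e+00]), 'dq': array([-0.0001265 ,  0.0072782 ,  0.0007771 ,  0.00071298,  0.00176849,
       -0.0009976 ]), 'tau': array([ 1.63110561e-02, -5.19366932e+01, -2.43685019e+01,  2.32916640e-02,
       -1.01557891e-01,  3.34106085e-05]), 'tool_pos': array([502.56102753, 291.27309588, 160.14197538]), 'tcp_rot': array([3.14120537e+00, 1.93584068e-03, 2.50776160e-01]), 'contact_force': array([ 0.32556274, -0.2018528 , -2.26370459]), 'moment': array([0.02672018, 0.01034544, 0.0494183 ]), 'finger_force': 29.998634476214647, 'grip_width': 69.72522321096329}
```

View pics/s1c.png

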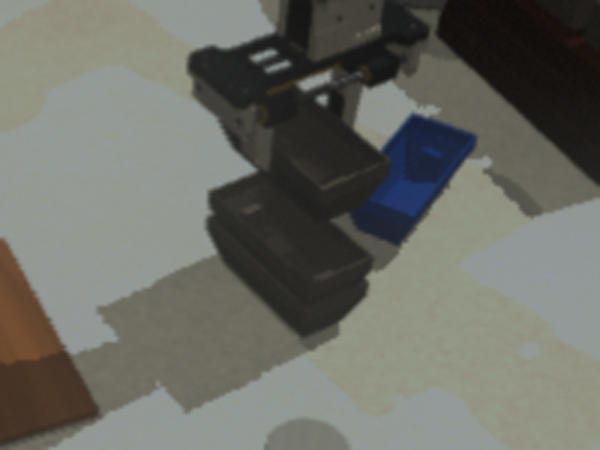

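The crop shows the top tin held in the gripper, with two tins still standing nested below it at about (290,250). Next I'm fitting a kinematic model to see which pour directions are reachable.

```bash
cat > kin.py <<'E'
import numpy as np,json
from scipy.spatial.transform import Rotation as R
from scipy.optimize import least_squares
ry=lambda a:R.from_euler("y",a).as_matrix(); rz=lambda a:R.from_euler("z",a).as_matrix()
LO=np.array([-2.53,-.77,.04,-1,.28,-3.11]);HI=np.array([2.53,2.02,2.7,4.14,2.66,3.11])
def fk(q,k):
    a1,b,d1,L1,a3,L2,L3=k;q=np.asarray(q)
    E=lambda *v:np.array(v)
    R1=rz(q[0]);R2=R1@ry(q[1]);R3=R2@ry(q[2]);R5=R3@rz(q[3])@ry(q[4])
    p=R1@E(a1,b,d1)+R2@E(0,0,L1)+R3@E(a3,0,L2)+R5@E(0,0,L3)
    return p,R5@rz(q[5])@rz(-np.pi/2)
def load():
    L=[json.loads(l) for l in open("log.txt")];return L
def fitk():
    L=load()
    f=lambda k:np.concatenate([fk(q,k)[0]-p for q,p,_ in L]+[(np.array(k)-k0)*.003])
    k0=np.array([0,76,300,450,0,450,250.])
    r=least_squares(f,k0);return r.x,np.abs(r.fun[:-7]).max()
def ik(p,Rm,k,q0):
    def f(q):
        P,M=fk(q,k);return np.r_[(P-p)/10,R.from_matrix(M.T@Rm).as_rotvec()*5]
    r=least_squares(f,np.clip(q0,LO+.01,HI-.01),bounds=(LO,HI));return r.x,np.linalg.norm(r.fun)
E
python3 - <<'E'
from kin import *
k,e=fitk();print(np.round(k,1),e)
for q,p,w in load(): print(np.round(R.from_matrix(fk(q,k)[1].T@R.from_euler("xyz",w).as_matrix()).as_rotvec(),3))
# pour: lip direction azimuth phi (horizontal dir of lip when upright), tilt t; lip at L
g=np.array([8.,0,38.]) # grasp point in cup
L=np.array([493,-5,90.])
rng=np.random.default_rng(0)
for dn in(0,180):
  for phi in range(0,360,30):
    a=np.radians(phi+180) # cup yaw: lip is at cup -x
    for t in(90,):
        C=rz(a)@ry(-np.radians(t))
        best=9
        T=C@np.diag([1,-1,-1.])@rz(np.radians(dn))
        p=L+C@(g-[-64,0,58])+T@[0,0,19]
        for s in range(12):
            q,f=ik(p,T,k,rng.uniform(LO,HI))
            if f<best:best,qb=f,q
        print(dn,phi,t,round(best,3),np.round(qb,2))
E
```

```text
[ -0.   76.4 225.4 506.2  46.5 379.6 320.6] 0.006086870170804559
[-0.    -0.     3.142]
[-0.    -0.     3.142]
[-0.    -0.     3.142]
[-0.     0.     3.142]
[-0.    -0.     3.142]
[-0.     0.     3.142]
[0.    0.    3.142]
[-0.     0.     3.142]
0 0 90 0.0 [-0.11  1.21  0.92 -0.2   2.57  1.4 ]
0 30 90 0.0 [ 0.08  1.17  1.03 -0.68  2.39  1.04]
0 60 90 0.0 [ 0.25  1.07  1.31 -0.96  2.07  0.97]
0 90 90 1.705 [ 0.31  0.89  1.49 -1.    1.76  0.91]
0 120 90 1.788 [0.31 0.89 2.37 4.14 1.6  1.67]
0 150 90 0.0 [0.23 0.95 2.44 3.91 1.75 1.74]
0 180 90 0.0 [-0.39  1.13  2.64  2.67  2.14  1.3 ]
0 210 90 0.0 [-0.8   0.95  2.43  1.81  1.63  1.34]
0 240 90 0.0 [-0.79  0.89  2.05  1.31  1.62  1.77]
0 270 90 0.0 [-0.66  0.96  1.65  0.98  1.88  2.  ]
0 300 90 0.0 [-0.49  1.07  1.29  0.72  2.2   2.05]
0 330 90 0.0 [-0.3   1.17  1.02  0.38  2.48  1.87]
180 0 90 0.0 [-0.11  1.21  0.92 -0.2   2.57 -1.74]
180 30 90 0.0 [ 0.08  1.17  1.03 -0.68  2.39 -2.1 ]
180 60 90 0.0 [ 0.25  1.07  1.31 -0.96  2.07 -2.17]
180 90 90 4.381 [ 0.3   0.83  2.42  4.14  1.52 -1.43]
180 120 90 1.788 [ 0.31  0.89  2.37  4.14  1.6  -1.47]
180 150 90 0.0 [ 0.23  0.95  2.44  3.91  1.75 -1.4 ]
180 180 90 0.0 [-0.39  1.13  2.64  2.67  2.14 -1.84]
180 210 90 0.0 [-0.8   0.95  2.43  1.81  1.63 -1.8 ]
180 240 90 0.0 [-0.79  0.89  2.05  1.31  1.62 -1.38]
180 270 90 0.0 [-0.66  0.96  1.65  0.98  1.88 -1.14]
180 300 90 0.0 [-0.49  1.07  1.29  0.72  2.2  -1.09]
180 330 90 0.0 [-0.3   1.17  1.02  0.38  2.48 -1.27]
```

```bash
sed -i 's/rz(q\[5\])@rz(-np.pi\/2)/rz(q[5])@rz(np.pi\/2)/' kin.py
cat > plan.py <<'E'
from h import *
import json
from kin import fitk,ik,LO,HI
from scipy.spatial.transform import Slerp
K,_=fitk(); VM=.7*np.array([2.57,2.57,3.14,3.14,3.14,3.14])*.1
def plan(wps,start=None,q0=None,vmm=48,deg=8.3):
    """wps: (pos, Rmat, [vmm]); prints rows"""
    o=bot.get_obs()
    p,Rm=(o["tool_pos"],R.from_euler("xyz",o["tcp_rot"]).as_matrix()) if start is None else start
    q=o["joint_positions"] if q0 is None else q0
    for w in wps:
        P,M=np.array(w[0],float),w[1];v=w[2] if len(w)>2 else vmm
        ang=np.degrees(np.linalg.norm(R.from_matrix(Rm.T@M).as_rotvec()));n=int(max(1,np.ceil(np.linalg.norm(P-p)/v),np.ceil(ang/(w[3] if len(w)>3 else deg))))
        S=Slerp([0,1],R.from_matrix([Rm,M]));p0,rows,mx,me=p,[],0,0;R0=Rm
        for i in range(1,n+1):
            p1=p0+(P-p0)*i/n;R1=S(i/n).as_matrix()
            rows.append([round(float(x),1) for x in R0.T@(p1-p)]+[round(float(x),3) for x in R.from_matrix(R0.T@R1).as_rotvec()])
            q1,e=ik(p1,R1,K,q);mx=max(mx,np.max(np.abs(q1-q)/VM));me=max(me,e);q,p,R0=q1,p1,R1
        Rm=M
        print(n,"rows ikerr %.3f speed %.2f"%(me,mx),np.round(q,2));
        if all(r==rows[0] for r in rows) : print("same",rows[0])
        else: print(json.dumps(rows))
    return (p,Rm),q
down=lambda yaw:R.from_euler("xyz",[np.pi,0,yaw]).as_matrix()
E
python3 - <<'E'
from plan import *
bot.capture("wrist");o=bot.get_obs();c=cam("wrist",o);d=bot.outline_of("tin_top","wrist")[0]["mask"];ys,xs=np.where(d);
T=R.from_euler("xyz",o["tcp_rot"]).as_matrix();zr=o["tool_pos"][2]+25
for z in(zr-2,zr,zr+2): print(ys.min(),(ray((xs[ys<ys.min()+4].mean(),ys.min()),z,c)-o["tool_pos"])@T)
print(o["tool_pos"],o["tcp_rot"])
off=0
plan([([500,145,150],down(.95)),([492.7,-5.2,90],down(1.658)),([492.7,-5.2,45],down(1.658),15)])
E
```

```text
99 [ 77.53735693  -1.92551097 -23.17647142]
99 [ 77.54057939  -1.87650377 -25.17646366]
99 [ 77.54380185  -1.82749656 -27.17645591]
[502.5313542  291.28788531 159.99278515] [3.14117733e+00 2.26484929e-03 2.50777695e-01]
5 rows ikerr 0.000 speed 0.89 [ 0.13  0.41  1.65 -0.    1.08  0.76]
[[-7.8, 28.2, 2.0, -0.0, 0.0, -0.14], [-11.6, 26.9, 2.0, -0.0, 0.0, -0.14], [-15.3, 25.0, 2.0, -0.0, 0.0, -0.14], [-18.6, 22.6, 2.0, -0.0, 0.0, -0.14], [-21.6, 19.8, 2.0, -0.0, 0.0, -0.14]]
5 rows ikerr 0.000 speed 0.92 [-0.17  0.44  1.79 -0.    0.9  -0.25]
[[-25.3, 16.3, 12.0, 0.0, 0.0, -0.142], [-27.3, 12.6, 12.0, -0.0, 0.0, -0.142], [-28.8, 8.6, 12.0, 0.0, 0.0, -0.142], [-29.7, 4.4, 12.0, 0.0, 0.0, -0.142], [-30.1, 0.2, 12.0, -0.0, 0.0, -0.142]]
3 rows ikerr 0.000 speed 0.17 [-0.17  0.52  1.84  0.    0.79 -0.25]
same [-0.0, -0.0, 15.0, -0.0, 0.0, 0.0]
```

```bash
python3 -m jog '[[-7.8,28.2,2,0,0,-0.14],[-11.6,26.9,2,0,0,-0.14],[-15.3,25,2,0,0,-0.14],[-18.6,22.6,2,0,0,-0.14],[-21.6,19.8,2,0,0,-0.14],[-25.3,16.3,12,0,0,-0.142],[-27.3,12.6,12,0,0,-0.142],[-28.8,8.6,12,0,0,-0.142],[-29.7,4.4,12,0,0,-0.142],[-32.6,0.2,12,0,0,-0.142],[0,0,0,0,0,0],[0,0,0,0,0,0]]'; python3 lg.py
python3 -m jog '[[0,0,20,0,0,0],[0,0,20,0,0,0],[0,0,0,0,0,0],[0,0,0,0,0,0]]'; python3 lg.py
python3 -c "
from plan import *
plan([([492.7,-7.7,48],down(1.658))])"
```

```text
time: 7.15
tool_pos: [493.1, -7.9, 90.6]
tcp_rot: [-3.14, -0.001, 1.657]
contact_force: [0.0, 0.4, -1.1]
grip_width: 69.5
finger_force: 30.0
time: 7.55
tool_pos: [493.6, -6.7, 51.5]
tcp_rot: [-3.141, -0.0, 1.661]
contact_force: [0.6, -0.1, -2.2]
grip_width: 70.3
finger_force: 30.0
1 rows ikerr 0.000 speed 0.05 [-0.17  0.51  1.83  0.    0.8  -0.26]
same [-0.9, -1.0, 3.5, -0.0, -0.0, 0.003]
```

```bash
python3 -m jog '[[0,0,4,0,0,0],[0,0,4,0,0,0],[0,0,0,0,0,0],[0,0,0,0,0,0]]'
python3 -m jog '[[0,0,1.5,0,0,0],[0,0,1,0,0,0],[0,0,0,0,0,0],[0,0,0,0,0,0]]'
```

```text
time: 7.95
tool_pos: [493.6, -7.5, 43.4]
tcp_rot: [3.141, 0.0, 1.661]
contact_force: [0.6, -0.1, -2.3]
grip_width: 69.4
finger_force: 30.0
time: 8.35
tool_pos: [493.5, -7.5, 40.7]
tcp_rot: [-3.142, 0.0, 1.661]
contact_force: [-0.0, -0.3, -1.3]
grip_width: 69.8
finger_force: 30.0
```

```bash
python3 -m jog '[[0,0,1,0,0,0],[0,0,0,0,0,0],[0,0,0,0,0,0]]'
python3 -m jog '[[0,0,0.6,0,0,0],[0,0,0,0,0,0],[0,0,0,0,0,0]]'
```

```text
time: 8.65
tool_pos: [493.5, -7.5, 39.7]
tcp_rot: [-3.142, 0.0, 1.661]
contact_force: [-0.1, -0.8, -1.9]
grip_width: 69.7
finger_force: 30.0
time: 8.95
tool_pos: [493.6, -7.5, 39.3]
tcp_rot: [3.141, 0.0, 1.661]
contact_force: [-1.2, -0.9, 3.7]
grip_width: 69.4
finger_force: 30.0
```

```bash
python3 -m jog '[[0,0,0,0,0,0],[0,0,0,0,0,0],[0,0,0,0,0,0],[0,0,-4,0,0,0],[0,0,-10,0,0,0],[0,0,-30,0,0,0],[0,0,-40,0,0,0],[0,0,-40,0,0,0],[0,0,-20,0,0,0],[0,0,0,0,0,0]]' 100; python3 lg.py
python3 -c "
from plan import *
plan([([569,-316,190],down(-.27))])
bot.capture('top');bot.capture('scene')
for n,px in(('top',(292,237)),('scene',(219,180))):
    L=bot.outline_of('tin_top',n);print(n,[(d['p'],d['pixel']) for d in L]);d=min(L,key=lambda d:np.hypot(*(np.array(d['pixel'])-px)));print(fit([TIN],12,[(d['mask'],cam(n))],[493,-5,1.66]))
"
```

```text
time: 9.95
tool_pos: [495.3, -7.8, 187.1]
tcp_rot: [3.134, 0.002, 1.661]
contact_force: [1.0, 0.1, -0.5]
grip_width: 92.0
finger_force: 0.0
14 rows ikerr 0.000 speed 0.52 [-0.62  0.6   1.2   0.    1.34  1.22]
[[-22.4, 3.3, -0.1, 0.0, -0.0, 0.138], [-21.7, 6.3, -0.1, 0.0, -0.0, 0.138], [-20.7, 9.2, -0.1, 0.0, -0.0, 0.138], [-19.2, 12.0, -0.1, 0.0, -0.0, 0.138], [-17.4, 14.5, -0.1, 0.0, -0.0, 0.138], [-15.2, 16.8, -0.1, 0.0, -0.0, 0.138], [-12.8, 18.7, -0.1, 0.0, -0.0, 0.138], [-10.1, 20.3, -0.1, 0.0, -0.0, 0.138], [-7.2, 21.5, -0.1, 0.0, -0.0, 0.138], [-4.2, 22.3, -0.1, 0.0, -0.0, 0.138], [-1.1, 22.6, -0.2, 0.0, -0.0, 0.138], [2.1, 22.5, -0.2, 0.0, -0.0, 0.138], [5.1, 22.0, -0.2, 0.0, -0.0, 0.138], [8.1, 21.1, -0.2, 0.0, -0.0, 0.138]]
top [(0.77, [116.7, 257.9]), (0.46, [282.5, 239.1])]
(array([488.10352366,  45.84683642,   1.57520705]), np.float64(0.9394601341863005))
scene [(0.88, [365.5, 129.9]), (0.58, [218.0, 172.0])]
(array([489.90919068,  -5.60937597,   1.64497308]), np.float64(0.03761344033600844))
```

```bash
python3 -m jog '[[-22.4,3.3,0,0,0,0.138],[-21.7,6.3,0,0,0,0.138],[-20.7,9.2,0,0,0,0.138],[-19.2,12,0,0,0,0.138],[-17.4,14.5,0,0,0,0.138],[-15.2,16.8,0,0,0,0.138],[-12.8,18.7,0,0,0,0.138],[-10.1,20.3,0,0,0,0.138],[-7.2,21.5,0,0,0,0.138],[-4.2,22.3,0,0,0,0.138],[-1.1,22.6,0,0,0,0.138],[2.1,22.5,0,0,0,0.138]]'; 
python3 -m jog '[[5.1,22,0,0,0,0.138],[8.1,21.1,0,0,0,0.138],[0,0,0,0,0,0],[0,0,0,0,0,0],[0,0,0,0,0,0],[0,0,0,0,0,0]]'; python3 lg.py
python3 - <<'E'
from plan import *
o=bot.get_obs();c=cam("wrist",o);im=bot.capture("wrist")[:,:,::-1].copy();print(o["tool_pos"],o["tcp_rot"])
L=bot.outline_of("cup","wrist")
for d in L:
    ys,xs=np.where(d["mask"]);print(d["p"],d["pixel"],len(xs),xs.min(),xs.max(),ys.min(),ys.max())
d=min(L,key=lambda d:np.hypot(*(np.array(d["pixel"])-[258,190])))
x,f=fit([CUP,HAND],0,[(d["mask"],c)],[561.5,-314,-.27]);print(x,f)
for p in proj(place(CUP,*x,0),c): cv2.circle(im,tuple(int(v) for v in p),2,(0,0,255),-1)
for p in proj(place(CUP,561.5,-314,-.27,0),c): cv2.circle(im,tuple(int(v) for v in p),2,(0,255,0),-1)
cv2.imwrite("pics/w4.png",im)
E
```

```text
time: 11.35
tool_pos: [556.0, -272.4, 181.2]
tcp_rot: [-3.14, 0.003, -0.001]
contact_force: [0.6, -0.3, -0.2]
grip_width: 91.8
finger_force: 0.0
time: 11.95
tool_pos: [566.8, -314.8, 182.9]
tcp_rot: [-3.141, 0.001, -0.269]
contact_force: [0.2, 0.9, 0.7]
grip_width: 91.8
finger_force: 0.0
[ 566.78651578 -314.83218427  182.90887622] [-3.14121432e+00  7.21920999e-04 -2.69292502e-01]
0.91 [262.3, 200.2] 4085 235 286 116 241
0.71 [209.2, 39.4] 4779 176 241 0 83
[ 5.64589066e+02 -3.16826557e+02 -2.68495499e-01] 0.2339766976579969
```

View pics/w4.png

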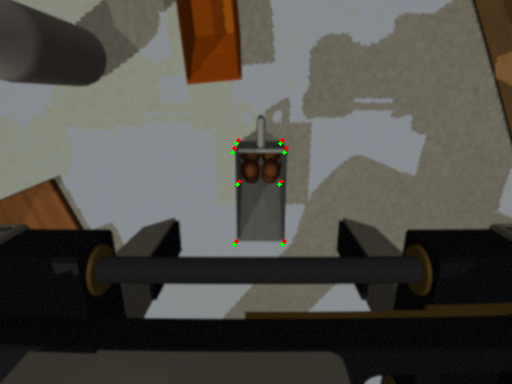

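The picture shows the steel cup with its nuts centred at (260,190), the handle at (262,125), and the orange cup well clear at (210,40). Both pose estimates agree within 3 mm, so I'm descending.

```bash
python3 -m jog '[[5,3,10,0,0,0],[0,0,35,0,0,0],[0,0,40,0,0,0],[0,0,40,0,0,0],[0,0,25,0,0,0],[0,0,10,0,0,0],[0,0,3,0,0,0],[0,0,0,0,0,0],[0,0,0,0,0,0]]'
python3 -m jog '[[0,0,0,0,0,0],[0,0,0,0,0,0],[0,0,0,0,0,0],[0,0,0,0,0,0],[0,0,0,0,0,0],[0,0,0,0,0,0],[0,0,0,0,0,0],[0,0,0,0,0,0]]' 0; python3 lg.py
python3 - <<'E'
from plan import *
o=bot.get_obs();c=cam("wrist",o);im=bot.capture("wrist");print(o["tool_pos"],o["tcp_rot"])
T=R.from_euler("xyz",o["tcp_rot"]).as_matrix()
L=bot.outline_of("cup","wrist")
for d in L:
    ys,xs=np.where(d["mask"]);print(d["p"],d["pixel"],len(xs),xs.min(),xs.max(),ys.min(),ys.max())
d=L[0];ys,xs=np.where(d["mask"]);print((ray((xs[ys<ys.min()+4].mean(),ys.min()),50,c)-o["tool_pos"])@T)
im=im[:,:,::-1].copy()
w=R.from_matrix(T).as_euler("xyz")[2]
for g in(4,8,12):
    org=o["tool_pos"]-T[:,0]*g;x=[org[0],org[1],w]
    for p in proj(place(np.vstack([CUP,HAND]),*x,0),c): cv2.circle(im,tuple(int(v) for v in p),1,(0,0,255) if g==8 else (0,255,0),-1)
cv2.imwrite("pics/w5.png",cv2.resize(im[50:350,130:390],None,fx=2,fy=2))
E
```

```text
time: 12.95
tool_pos: [571.9, -320.8, 21.9]
tcp_rot: [3.14, -0.003, -0.271]
contact_force: [0.2, 0.6, 0.9]
grip_width: 91.6
finger_force: 0.0
time: 13.75
tool_pos: [571.0, -319.8, 20.2]
tcp_rot: [-3.141, 0.0, -0.271]
contact_force: [1.2, 1.8, 2.4]
grip_width: 49.7
finger_force: 30.0
[ 570.9847344  -319.80206957   20.19288408] [-3.14132179e+00  1.20223786e-05 -2.71145369e-01]
0.6 [260.9, 224.6] 9033 202 315 141 311
[ 60.80514969   0.60105082 -29.80801084]
```

View pics/w5.png

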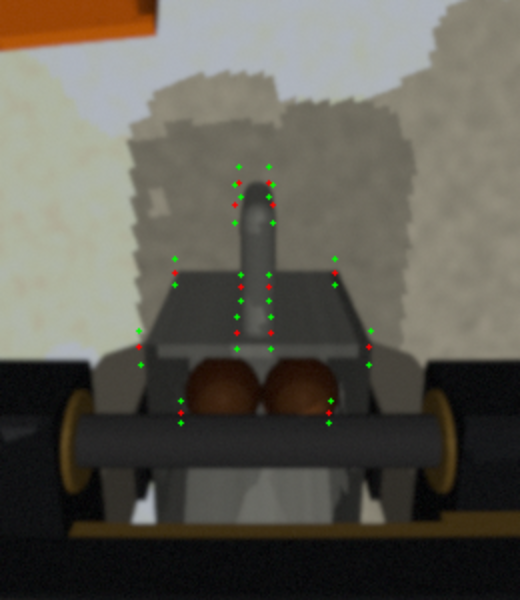

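```bash
cat > pour.py <<'E'
from plan import *
lt=np.array([-72,0,-37.8]);a=1.658;u=np.array([.087,-.996,0])
def pose(s,h,t):
    M=R.from_euler("z",a).as_matrix()@R.from_euler("y",-np.radians(t)).as_matrix()@np.diag([1,-1,-1.])
    lip=np.array([493.3,-5.0,64+h])+s*u
    return lip-M@lt,M
E
python3 - <<'E'
from pour import *
o=bot.get_obs();p=o["tool_pos"];M0=R.from_euler("xyz",o["tcp_rot"]).as_matrix()
mid=np.array([525,-120,150])
p1,M1=pose(-25,124,0)
st,q=plan([(p+[0,0,60],M0,20),(p+[0,0,130],M0,35),(mid,down(.55),40,6),(p1,M1,40,6)])
print("TILT")
for t,h in((10,110),(20,80),(30,50),(38,28),(44,18),(50,12),(56,10),(62,10),(70,10),(78,10),(86,10),(94,10)):
    st,q=plan([pose(-25,h,t)+(60,7)],st,q)
E
```

```text
3 rows ikerr 0.000 speed 0.18 [-0.63  0.71  1.32  0.    1.12  1.21]
same [-0.0, -0.0, -20.0, -0.0, 0.0, -0.0]
2 rows ikerr 0.000 speed 0.34 [-0.63  0.64  1.24  0.    1.26  1.21]
same [-0.0, -0.0, -35.0, -0.0, 0.0, -0.0]
8 rows ikerr 0.000 speed 0.35 [-0.37  0.44  1.6  -0.    1.1   0.65]
[[-12.2, -22.5, 0.0, -0.0, -0.0, -0.103], [-9.9, -23.7, 0.0, -0.0, -0.0, -0.103], [-7.4, -24.5, 0.0, -0.0, -0.0, -0.103], [-4.8, -25.2, 0.0, -0.0, -0.0, -0.103], [-2.2, -25.5, 0.0, -0.0, -0.0, -0.103], [0.4, -25.6, 0.0, -0.0, -0.0, -0.103], [3.0, -25.4, 0.0, -0.0, -0.0, -0.103], [5.6, -25.0, 0.0, -0.0, -0.0, -0.103]]
11 rows ikerr 0.000 speed 0.31 [ 0.03  0.36  1.72  0.    1.06 -0.06]
[[6.9, -18.3, -0.0, 0.0, 0.0, -0.101], [8.8, -17.5, -0.0, 0.0, 0.0, -0.101], [10.5, -16.5, -0.0, 0.0, 0.0, -0.101], [12.1, -15.4, -0.0, 0.0, 0.0, -0.101], [13.6, -14.1, -0.0, 0.0, 0.0, -0.101], [14.9, -12.7, -0.0, 0.0, 0.0, -0.101], [16.1, -11.1, -0.0, 0.0, 0.0, -0.101], [17.2, -9.4, -0.0, 0.0, 0.0, -0.101], [18.0, -7.7, -0.0, 0.0, 0.0, -0.101], [18.7, -5.8, -0.0, 0.0, 0.0, -0.101], [19.2, -3.9, -0.0, 0.0, 0.0, -0.101]]

[... 862 characters left out ...]
0, -0.0, -6.4, -0.0, 0.105, 0.0]
1 rows ikerr 0.000 speed 0.39 [-0.5   0.74  1.73  0.83  1.51 -1.03]
same [3.6, 0.0, -7.7, -0.0, 0.105, 0.0]
2 rows ikerr 0.000 speed 0.26 [-0.54  0.81  1.71  0.86  1.62 -1.08]
[[2.3, 0.0, -5.2, -0.0, 0.07, 0.0], [2.6, 0.0, -5.0, 0.0, 0.07, -0.0]]
2 rows ikerr 0.000 speed 0.25 [-0.57  0.88  1.67  0.9   1.73 -1.11]
[[2.3, -0.0, -5.2, 0.0, 0.07, -0.0], [2.6, 0.0, -5.0, -0.0, 0.07, -0.0]]
2 rows ikerr 0.000 speed 0.25 [-0.59  0.96  1.64  0.93  1.84 -1.14]
[[2.3, -0.0, -5.2, -0.0, 0.07, -0.0], [2.6, -0.0, -5.0, -0.0, 0.07, 0.0]]
2 rows ikerr 0.000 speed 0.24 [-0.61  1.03  1.61  0.97  1.94 -1.17]
[[2.3, 0.0, -5.2, 0.0, 0.07, -0.0], [2.6, 0.0, -5.0, 0.0, 0.07, 0.0]]
```

```bash
python3 -m jog '[[0,0,-8,0,0,0],[0,0,-20,0,0,0],[0,0,-32,0,0,0],[0,0,-35,0,0,0],[0,0,-35,0,0,0],[-12.2,-22.5,0,0,0,-0.103],[-9.9,-23.7,0,0,0,-0.103],[-7.4,-24.5,0,0,0,-0.103],[-4.8,-25.2,0,0,0,-0.103],[-2.2,-25.5,0,0,0,-0.103],[0.4,-25.6,0,0,0,-0.103],[3,-25.4,0,0,0,-0.103]]'
python3 -m jog '[[5.6,-25,0,0,0,-0.103],[6.9,-18.3,0,0,0,-0.101],[8.8,-17.5,0,0,0,-0.101],[10.5,-16.5,0,0,0,-0.101],[12.1,-15.4,0,0,0,-0.101],[13.6,-14.1,0,0,0,-0.101],[14.9,-12.7,0,0,0,-0.101],[16.1,-11.1,0,0,0,-0.101],[17.2,-9.4,0,0,0,-0.101],[18,-7.7,0,0,0,-0.101],[18.7,-5.8,0,0,0,-0.101],[19.2,-3.9,0,0,0,-0.101]]'
python3 -m jog '[[0,0,0,0,0,0],[0,0,0,0,0,0],[0,0,0,0,0,0]]'
python3 - <<'E'
from pour import *
o=bot.get_obs();print(o["contact_force"],o["grip_width"]);plan([pose(-25,124,0)])
E
```

```text
time: 15.05
tool_pos: [529.9, -144.7, 150.3]
tcp_rot: [3.141, 0.0, 0.454]
contact_force: [0.9, 0.7, -2.6]
grip_width: 50.1
finger_force: 30.0
time: 16.25
tool_pos: [483.6, 91.4, 150.3]
tcp_rot: [3.141, 0.001, 1.668]
contact_force: [0.3, 0.2, -3.0]
grip_width: 50.0
finger_force: 30.0
time: 16.55
tool_pos: [484.0, 90.3, 150.2]
tcp_rot: [3.141, 0.001, 1.662]
contact_force: [-0.3, 0.4, -2.8]
grip_width: 49.9
finger_force: 30.0
[-0.34166907  0.43452143 -2.82406449] 49.86921476995288
1 rows ikerr 0.000 speed 0.03 [ 0.03  0.36  1.72  0.    1.06 -0.06]
same [1.3, 0.9, 0.0, 0.0, 0.001, 0.004]
```

Now tilting to 38°, with a check before the nuts start to roll.

```bash
python3 -m jog '[[4,0.9,0.5,0,0.087,0],[2.7,0,0.7,0,0.087,0],[0.1,0,8.2,0,0.087,0],[-0.6,0,8.2,0,0.087,0],[-2.4,0,7.6,0,0.087,0],[-3,0,7.3,0,0.087,0],[-3.2,0,4.3,0,0.07,0],[-3.5,0,4.1,0,0.07,0],[0,0,0,0,0,0],[0,0,0,0,0,0],[0,0,0,0,0,0]]'; python3 lg.py
python3 - <<'E'
from pour import *
o=bot.get_obs();M=R.from_euler("xyz",o["tcp_rot"]).as_matrix();print("lip",o["tool_pos"]+M@lt,"want",[493.3-25*.087,-5+25*.996,92]);
print(np.degrees(R.from_matrix(pose(0,0,38)[1].T@M).as_rotvec()))
ims=[bot.capture(n)[:,:,::-1] for n in("scene","top")]
cv2.imwrite("pics/p1.png",np.hstack([cv2.resize(ims[0][90:240,150:300],(400,400),interpolation=2),cv2.resize(ims[1][150:300,200:350],(400,400),interpolation=2)]))
E
```

```text
time: 17.65
tool_pos: [484.1, 100.2, 107.0]
tcp_rot: [3.14, -0.66, 1.664]
contact_force: [0.0, 0.4, -1.8]
grip_width: 49.9
finger_force: 30.0
lip [491.57506411  20.47295565  92.67773574] want [491.125, 19.9, 92]
[ 0.16087695 -0.18659107 -0.29240617]
```

View pics/p1.png

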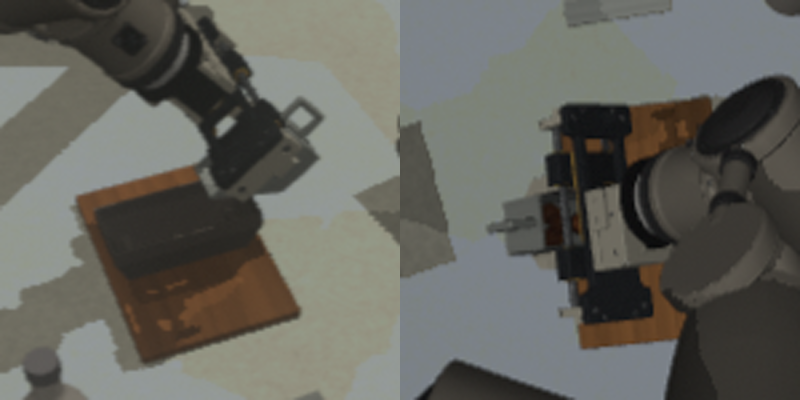

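The left view shows the lip over the tin's +y third with the nuts still in the cup, and the right view shows the nuts in the cup at (555,225). Continuing the pour slowly.

```bash
python3 -m jog '[[-1.3,0,0,0,0.052,0],[-1.3,0,0.1,0,0.053,0],[-0.3,0,-1.7,0,0.052,0],[-0.3,0,-1.7,0,0.053,0],[1,0,-3.2,0,0.052,0],[1,0,-3.2,0,0.053,0],[0,0,0,0,0,0],[1.8,0,-3.9,0,0.052,0],[1.8,0,-3.8,0,0.053,0],[0,0,0,0,0,0],[2.3,0,-5.2,0,0.07,0],[2.6,0,-5,0,0.07,0]]'
python3 -m jog '[[0,0,0,0,0,0],[2.3,0,-5.2,0,0.07,0],[2.6,0,-5,0,0.07,0],[2.3,0,-5.2,0,0.07,0],[2.6,0,-5,0,0.07,0],[2.3,0,-5.2,0,0.07,0],[2.6,0,-5,0,0.07,0],[0,0,0,0,0,0],[0,0,0,0,0,0],[0,0,0,0,0,0],[0,0,0,0,0,0],[0,0,0,0,0,0]]'; python3 lg.py
python3 - <<'E'
from pour import *
o=bot.get_obs();M=R.from_euler("xyz",o["tcp_rot"]).as_matrix();print("lip",o["tool_pos"]+M@lt,o["contact_force"])
ims=[bot.capture(n)[:,:,::-1] for n in("scene","wrist")]
cv2.imwrite("pics/p2.png",np.hstack([cv2.resize(ims[0][90:240,150:300],(400,400),interpolation=2),cv2.resize(ims[1],(400,300))[:300] if 0 else cv2.resize(ims[1][50:350,110:410],(400,400))]))
E
```

```text
time: 18.95
tool_pos: [485.9, 80.8, 129.0]
tcp_rot: [3.137, -1.22, 1.669]
contact_force: [-0.4, 0.2, -3.1]
grip_width: 49.8
finger_force: 30.0
time: 20.15
tool_pos: [488.3, 53.2, 148.4]
tcp_rot: [0.011, -1.501, -1.488]
contact_force: [-0.3, 0.7, -1.5]
grip_width: 50.1
finger_force: 30.0
lip [491.41536856  20.60382587  73.89850051] [-0.33392017  0.69544857 -1.45116017]
```

View pics/p2.png

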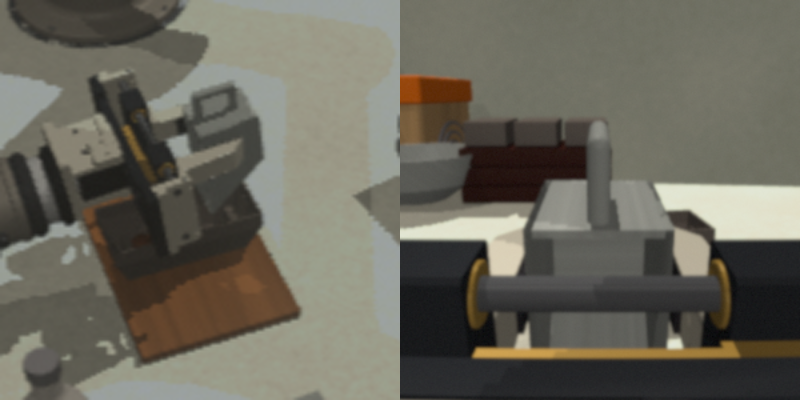

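The cup reads about 1.5 N and looks empty in the wrist view. Raising it, untilting, and taking it back to its old spot.

```bash
python3 - <<'E'
from pour import *
P=np.array([571.0,-319.8,20.2]);Y=down(-.271);Z=lambda z:np.array([571.,-319.8,z])
plan([pose(-25,60,94)+(30,),pose(-25,95,47)+(60,8),pose(-25,124,0)+(60,8),(np.array([525,-120,150]),down(.55),45,8),(Z(150),Y,45,8)])
E
```

```text
2 rows ikerr 0.000 speed 0.26 [-0.6   0.94  1.63  1.    1.98 -1.1 ]
same [25.1, -0.0, 1.5, -0.003, -0.0, 0.0]
6 rows ikerr 0.000 speed 0.43 [-0.41  0.5   1.72  0.71  1.44 -0.78]
[[-2.6, 0.0, 7.2, 0.0, -0.137, 0.0], [-1.6, 0.0, 7.5, -0.0, -0.137, -0.0], [-0.6, 0.0, 7.6, 0.0, -0.137, -0.0], [0.5, -0.0, 7.6, -0.0, -0.137, -0.0], [1.5, 0.0, 7.5, 0.0, -0.137, -0.0], [2.5, 0.0, 7.2, -0.0, -0.137, -0.0]]
6 rows ikerr 0.000 speed 0.73 [ 0.03  0.36  1.72  0.    1.06 -0.06]
[[-4.9, -0.0, 3.5, 0.0, -0.137, -0.0], [-4.4, -0.0, 4.1, -0.0, -0.137, 0.0], [-3.8, -0.0, 4.7, -0.0, -0.137, 0.0], [-3.1, 0.0, 5.1, -0.0, -0.137, -0.0], [-2.4, -0.0, 5.5, 0.0, -0.137, 0.0], [-1.6, -0.0, 5.8, 0.0, -0.137, 0.0]]
8 rows ikerr 0.000 speed 0.43 [-0.37  0.44  1.6  -0.    1.1   0.65]
[[-26.8, 2.7, 0.0, -0.0, -0.0, 0.138], [-26.2, 6.4, 0.0, -0.0, -0.0, 0.139], [-25.0, 9.9, 0.0, -0.0, -0.0, 0.139], [-23.4, 13.3, 0.0, -0.0, -0.0, 0.138], [-21.4, 16.4, 0.0, -0.0, -0.0, 0.139], [-18.9, 19.2, 0.0, -0.0, -0.0, 0.138], [-16.1, 21.6, 0.0, -0.0, -0.0, 0.138], [-12.9, 23.6, 0.0, -0.0, -0.0, 0.139]]
6 rows ikerr 0.000 speed 0.46 [-0.63  0.64  1.24  0.    1.26  1.21]
[[-10.9, 32.4, 0.0, -0.0, -0.0, 0.137], [-6.3, 33.6, 0.0, -0.0, -0.0, 0.137], [-1.7, 34.1, 0.0, 0.0, -0.0, 0.137], [3.0, 34.0, 0.0, -0.0, -0.0, 0.137], [7.6, 33.3, 0.0, -0.0, -0.0, 0.137], [12.1, 32.0, 0.0, 0.0, -0.0, 0.137]]
```

```bash
python3 -m jog '[[25,0,1.5,0,0,0],[25,0,1.5,0,0,0],[-2.6,0,7.2,0,-0.137,0],[-1.6,0,7.5,0,-0.137,0],[-0.6,0,7.6,0,-0.137,0],[0.5,0,7.6,0,-0.137,0],[1.5,0,7.5,0,-0.137,0],[2.5,0,7.2,0,-0.137,0]]'
python3 -m jog '[[-4.9,0,3.5,0,-0.137,0],[-4.4,0,4.1,0,-0.137,0],[-3.8,0,4.7,0,-0.137,0],[-3.1,0,5.1,0,-0.137,0],[-2.4,0,5.5,0,-0.137,0],[-1.6,0,5.8,0,-0.137,0],[0,0,0,0,0,0]]'
python3 -m jog '[[-26.8,2.7,0,0,0,0.138],[-26.2,6.4,0,0,0,0.139],[-25,9.9,0,0,0,0.139],[-23.4,13.3,0,0,0,0.138],[-21.4,16.4,0,0,0,0.139],[-18.9,19.2,0,0,0,0.138],[-16.1,21.6,0,0,0,0.138],[-12.9,23.6,0,0,0,0.139]]'
python3 -m jog '[[-10.9,32.4,0,0,0,0.137],[-6.3,33.6,0,0,0,0.137],[-1.7,34.1,0,0,0,0.137],[3,34,0,0,0,0.137],[7.6,33.3,0,0,0,0.137],[12.1,32,0,0,0,0.137],[0,0,0,0,0,0],[0,0,0,0,0,0],[0,0,0,0,0,0]]'
python3 - <<'E'
from pour import *
o=bot.get_obs();print(o["contact_force"],o["grip_width"]);plan([([571,-319.8,30],down(-.271),40)])
ims=[bot.capture(n)[:,:,::-1] for n in("scene","top")]
cv2.imwrite("pics/p3.png",np.hstack([cv2.resize(ims[0][90:240,150:300],(400,400),interpolation=2),cv2.resize(ims[1][170:290,230:350],(400,400),interpolation=2)]))
E
```

```text
time: 21.05
tool_pos: [484.2, 96.0, 185.9]
tcp_rot: [3.14, -0.814, 1.664]
contact_force: [0.4, 0.1, -1.8]
grip_width: 50.1
finger_force: 30.0
time: 21.75
tool_pos: [483.1, 94.1, 149.5]
tcp_rot: [-3.14, 0.004, 1.669]
contact_force: [-0.2, 0.6, -1.2]
grip_width: 50.2
finger_force: 30.0
time: 22.55
tool_pos: [525.4, -121.5, 150.0]
tcp_rot: [-3.14, -0.0, 0.549]
contact_force: [-0.4, -0.9, -1.5]
grip_width: 49.9
finger_force: 30.0
time: 23.45
tool_pos: [572.5, -318.9, 150.2]
tcp_rot: [-3.141, 0.001, -0.265]
contact_force: [-0.3, 0.6, -2.1]
grip_width: 49.5
finger_force: 30.0
[-0.33833965  0.64227954 -2.10264415] 49.49993556113129
4 rows ikerr 0.000 speed 0.29 [-0.63  0.77  1.36  0.    1.02  1.21]
same [-0.3, 0.3, 30.1, -0.0, 0.0, 0.001]
```

View pics/p3.png

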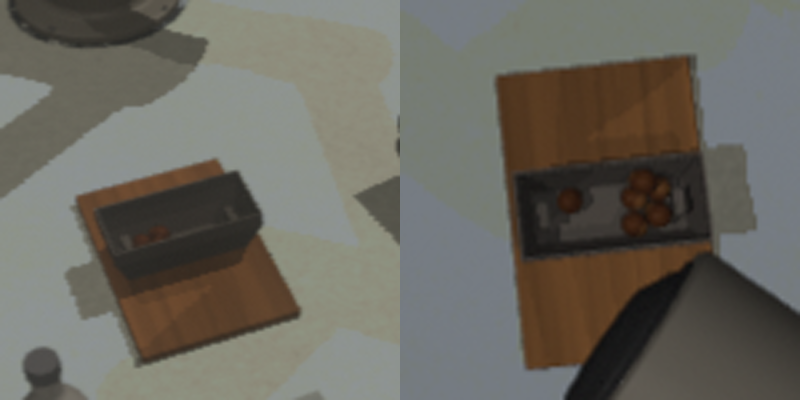

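The top view shows all six chestnuts in the tin: one at (570,200) and five around (645,205). The tin is centred on the board. Setting the cup down.

```bash
python3 -m jog '[[0,0,20,0,0,0],[0,0,40,0,0,0],[0,0,35,0,0,0],[0,0,18,0,0,0],[0,0,8,0,0,0],[0,0,4,0,0,0],[0,0,2,0,0,0],[0,0,0,0,0,0],[0,0,0,0,0,0],[0,0,0,0,0,0]]'
python3 -m jog '[[0,0,1,0,0,0],[0,0,1,0,0,0],[0,0,0,0,0,0],[0,0,0,0,0,0]]'
```

```text
time: 24.55
tool_pos: [573.7, -320.0, 24.5]
tcp_rot: [3.139, -0.002, -0.266]
contact_force: [-0.4, -0.3, -2.6]
grip_width: 49.9
finger_force: 30.0
time: 24.95
tool_pos: [573.3, -319.7, 21.5]
tcp_rot: [3.14, -0.001, -0.266]
contact_force: [-0.7, -0.1, -1.7]
grip_width: 49.6
finger_force: 30.0
```

```bash
python3 -m jog '[[0,0,0.7,0,0,0],[0,0,0,0,0,0],[0,0,0,0,0,0]]'
python3 -m jog '[[0,0,0.7,0,0,0],[0,0,0,0,0,0],[0,0,0,0,0,0]]'
```

```text
time: 25.25
tool_pos: [573.3, -319.7, 20.9]
tcp_rot: [3.14, -0.001, -0.266]
contact_force: [-0.3, 0.2, -2.4]
grip_width: 50.1
finger_force: 30.0
time: 25.55
tool_pos: [573.4, -319.8, 20.3]
tcp_rot: [3.14, -0.001, -0.266]
contact_force: [-0.1, -0.1, -1.7]
grip_width: 49.8
finger_force: 30.0
```

```bash
python3 -m jog '[[0,0,0.5,0,0,0],[0,0,0,0,0,0],[0,0,0,0,0,0]]'
python3 -m jog '[[0,0,0.4,0,0,0],[0,0,0,0,0,0],[0,0,0,0,0,0]]'
```

```text
time: 25.85
tool_pos: [573.4, -319.8, 20.2]
tcp_rot: [3.14, -0.001, -0.266]
contact_force: [-1.4, 0.4, 4.4]
grip_width: 50.0
finger_force: 30.0
time: 26.15
tool_pos: [573.4, -319.8, 20.2]
tcp_rot: [3.139, -0.001, -0.266]
contact_force: [-3.0, 0.8, 6.8]
grip_width: 49.6
finger_force: 30.0
```

In contact. Release, retreat straight up, and check.

```bash
python3 -m jog '[[0,0,0,0,0,0],[0,0,0,0,0,0],[0,0,0,0,0,0],[0,0,0,0,0,0],[0,0,-8,0,0,0],[0,0,-25,0,0,0],[0,0,-40,0,0,0],[0,0,-40,0,0,0],[0,0,-40,0,0,0],[0,0,-20,0,0,0],[0,0,0,0,0,0],[0,0,0,0,0,0]]' 100
python3 -m jog '[[-40,0,0,0,0,0],[-40,0,0,0,0,0],[-20,0,0,0,0,0],[0,0,0,0,0,0],[0,0,0,0,0,0],[0,0,0,0,0,0]]'
python3 - <<'E'
from plan import *
im=bot.capture("scene")[:,:,::-1];cv2.imwrite("pics/f.png",cv2.resize(im,(800,600),interpolation=2))
E
```

```text
time: 27.35
tool_pos: [573.1, -319.3, 192.3]
tcp_rot: [3.14, -0.001, -0.266]
contact_force: [0.2, 0.9, -0.2]
grip_width: 92.1
finger_force: 0.0
time: 27.95
tool_pos: [477.5, -293.3, 191.5]
tcp_rot: [3.14, -0.0, -0.266]
contact_force: [0.2, -0.1, -0.3]
grip_width: 91.6
finger_force: 0.0
```

View pics/f.png

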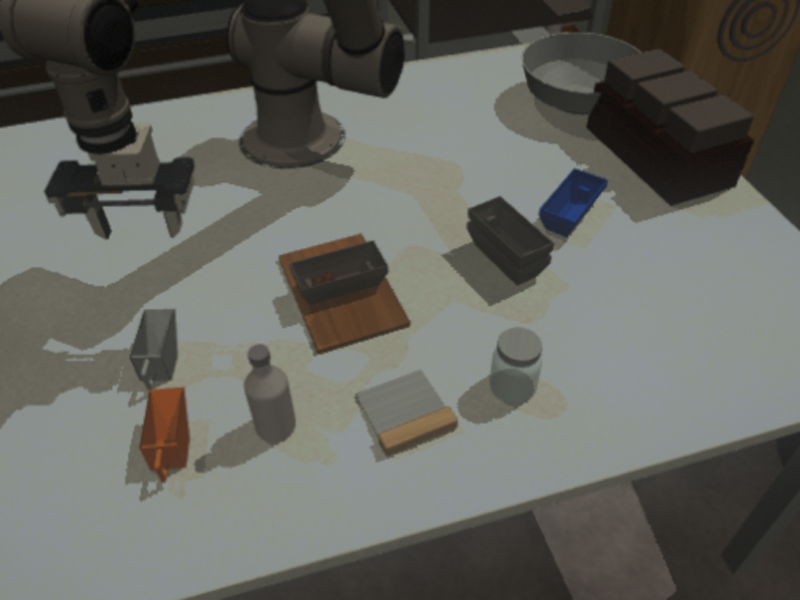

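The final view shows the empty cup upright at (155,345), the tin with the nuts on the board at (340,272), and everything else where it was, with the robot clear.

```bash
python3 -c "
from plant import bot
print(bot.close_job())"
```

```text
the job is handed in; nothing more can be done
None
```

The job is handed in at about 28 s: the top tin stands in the middle of the board with all six chestnuts in it, the empty cup stands upright on the bare worktop, and the final picture shows nothing else moved.

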